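# Bring round the next vial and hold the access cover open

## Task

Turn the black knob of the vial carousel one click clockwise (seen from above), so that the red-capped vial stands under the blue cover. Then tug the cover by its handle, before you touch the orange release tab, to learn whether it is caught; if it is, slide the tab away from the cover to free it. Lift the cover to at least 45 degrees and finish while still holding it open by hand, leaving the things standing nearby where they are.

Things in the scene. Friction and masses are not known exactly. Their poses are not given: they have to be found in the camera images.
- station: Fixed box-shaped vial station, 222 x 216 mm in plan, flat roof with its upper face 88 mm above the worktop (clear, but white on the latch side), clear sides and white front wall. Origin on the carousel's vertical axis, at worktop height; x points from the cover to the back, y to the left (towards the latch side), z up. The station's yaw varies by up to 0.25 rad.
- carousel (a joint): Angle of the six-place vial carousel, rad, clockwise seen from above is positive. Sprung detents every 60 degrees (1.047 rad): it starts at the click near 0, the next click is at 1.047, and it snaps into the nearer click when let go. Turning over a detent takes about 0.2 N m. At 1.047 the red-capped vial is under the cover.
- knob_grip (a point): Middle of the black bar knob on top of the carousel, 122 mm above the worktop, on the carousel axis: a bar 60 mm long (its own x axis, which turns with the carousel), 16 mm thick (its own y) and 36 mm high, from 104 to 140 mm above the worktop. Pinch it across its thickness.
- cover (a joint): Opening angle of the blue hinged cover (82 x 68 mm) in the front of the roof, rad: 0 shut, grows as its front edge rises, stop at 1.4. It weighs 200 to 330 g and falls shut when let go. If it is caught by the bolt hidden inside, it only lifts by about 0.045 rad (5 mm at the handle) and then stops hard; if it is not caught it lifts freely. Nothing outside shows which; about half of the time it is caught.
- cover_handle (a point): Middle of the cover's handle: a round steel bar 10 mm thick and 72 mm long, along the station's y, held at its two ends, 30 mm in front of the cover's front edge and 24 mm above the roof face (112 mm above the worktop when shut). 112 mm in front of the hinge line. Pinch it across the station's x; it can turn between the fingers.
- cover_hinge (a point): Middle of the cover's hinge line, which runs along the station's y at the height of the roof face (88 mm).
- tab (a joint): Travel of the orange release tab, m: 0 at home (next to the cover), up to 0.018 as it slides along the station's +y, away from the cover. It stays where it is left (2 to 3 N to move). Slid at least 14 mm it pushes the hidden bolt clear, and the bolt stays clear. The tab's place does not show whether the cover is caught.
- tab_grip (a point): Centre of the grip part of the orange tab, an upright fin 10 mm thick (station y), 20 mm wide (station x); its top is 12 mm above this point, the roof plate 26 mm below it. Moves with the tab.
- carton: Small white medicine carton standing near the station, loose, 43 x 99 x 60 mm; origin at the centre of its underside. A bystander.
- tape: Roll of brown tape lying near the station, loose, 96 mm across, 24 mm high; origin at the centre of its underside. A bystander.
- spare_vial: Brown vial with green cap standing near the station, loose, 29 mm across, 55 mm high; origin at the centre of its underside. A bystander.

How it is judged:
By the outcome, as a careful person would: the job done as asked, in the order asked, and still so for the second after the job is handed in, while the arm keeps its last pose, push and grip.
It also fails if it takes over 70 s, if anything falls off the work surface, if the arm or the gripper's body presses on something with over 40 N, if the wrist force passes 120 N, or if a joint passes its speed limit or range.

## Robot

A 6-joint arm with a two-finger parallel gripper is mounted at the origin on a cart in front of the work surface, level with it; the furniture and walls round the work are solid. World frame = base frame: x ahead of the robot, y to its left, z up, the work surface at z = 0. Lengths are in m, angles in rad, forces in N, time in s.
With the tool pointing down it reaches from about 0.325 to 1 m from the base axis. Payload 5.1 kg.
Tool frame: the origin (TCP) lies between the finger pads; the fingertips stand 22 mm ahead of it and the grasp point (between the pads) lies 3 mm ahead of it; z points along the fingers, y is the direction in which the jaws open and shut (so a half turn about z gives the same grasp; the last joint's range is limited). The gripper opens to 85 mm and grips with 20 to 120 N. Pads are 22 mm wide; open, the fingers measure 114 mm over their backs; the gripper's body (76 mm by 85 mm) begins 54 mm behind the grasp point. The pads swing forward as they close: fully open they stand 13 mm farther back than shut.
Start: joints at [-1.229, 0.124, 1.65, -0, 1.367, -0.083], TCP at [0.268, -0.592, 0.219] pointing down, gripper open.
Joint ranges: [-2.61, 2.61], [-1.02, 2.33], [0.03, 2.71], [-1.35, 4.49], [0.32, 2.68], [-2.91, 2.91]. Speed limits (rad/s): [2.57, 2.57, 3.14, 3.14, 3.14, 3.14].

## Interface

Orientations are given as [roll, pitch, yaw] about the fixed x, y, z axes, in that order (R = Rz(yaw) Ry(pitch) Rx(roll)).
In Python, from plant import * gives the robot as it stands. The module is installed in compiled form; this text tells all that it offers.
- The arm moves only by the tool drive_tool, never from a script. Its argument "increments" is a list of rows, each an object with "slide": the shift along the tool's x, y, z as a fraction of full scale, a list of three; "rot": the turn, a rotation vector about the tool's x, y, z as a fraction of full scale, a list of three. In form: [{"slide": [x, y, z], "rot": [wx, wy, wz]}, ...]. A call has 1 to 5 rows; each row shifts and turns the commanded pose from where the row before left it, along the tool's axes as they then stand; what a row does not reach is not made up. Full scale, the value 1, is 0.8 m for a shift and 30 degrees for a turn. A row lasts 1/10 s, in which the tool goes at most 50 mm and 8.59 degrees, less where a joint would pass 70% of its speed; a pose out of reach is approached as far as the arm can. A call with a number of a shift or a turn outside -1 to 1 is refused whole. A call with a gripper value outside its range is refused whole. "claw" is the opening, from 0 (shut) to 1 (fully open), set as the call begins (left out, the last holds). The fingers move at their own pace and stop on an object; "newtons" is the grip in N (left out, the last holds). Time passes only in rows, so rows that do not move let the fingers close. It gives the time, the measured TCP pose, the force and the opening at its end, in the units of the state.
- observe(): the state, without advancing time (a new reading comes with each control period).
- camera(name): name is "scene" or "top" or "wrist"; returns a dict with "pixels" (400x640x3 uint8, red, green, blue), "mtx" (3x3 intrinsics, pixels), "extrinsics" (4x4, takes a point from world to camera coordinates). Camera axes: x right, y up, looking along -z (the intrinsics and any distortion apply to the point x, -y, -z); pixel columns grow to the right and rows downward; lengths in m; the calibration is good to about 2 mm. A picture is of the moment at which its call begins. There is no depth.
- finish_job(): hands the job in, once; it reports no verdict.
Trained networks look in a picture, given as the dict that the camera call returned (one of the last four; its "shot" number tells which), for a name from the list of things; names that differ only in an ending like _2 or _b are one class to them, and where a whole thing is asked for, a point or a joint stands for the part that bears it (a point fixed in the world has none). Each returns a list of dicts, best first, with "conf" (0 to 1); they miss things now and then, are a little off and sometimes report something else, mostly with a low value. They report only what shows in the picture. A call takes as long as a camera call.
- outline_of(thing, picture): "region" (400x640 bool, what is visible of it).
- pinpoint(thing, picture): "point" ([x, y, z] in m, in the coordinates of the camera as it stood for that picture, good to about 4 mm: a listed point, or the origin of a listed thing).
The state is a dict: "t": time; "q": joint angles; "qd": joint speeds; "effort": joint torques, N m; "tool_pos": TCP position; "tool_rot": TCP orientation; "force": force on the tool from outside, world axes, zero at the start; "wrist_torque": the same for the moment, N m; "gripper_width": opening from 0.0 (shut) to 1.0 (fully open).
Only numpy, scipy, OpenCV 4.12 (cv2) and the standard library are available. Lean on these libraries where they do the work, as an engineer would, in place of code of your own. Each camera call takes 0.05 s, during which the arm holds its last target. There are 200 camera calls.

## Working session

There is one attempt and no reset: what is moved stays moved. The work goes in short steps, Python scripts to look and compute and a tool call to move; the robot and the scene stay as the last step left them, time stands still between calls to the robot, and variables do not carry over. Pictures are saved under pics/ and viewed, about 8 in all and at most 12, crops included, and the job is handed in when it is done.

Besides the shell and the picture viewer there is one more tool, called after "Request:" as name(argument=value, ...), one argument or row to a line, values as JSON. drive_tool: Moves the arm, as the interface text tells. Its arguments: {"type":"object","properties":{"increments":{"type":"array"},"claw":{"type":"number"},"newtons":{"type":"number"}},"required":["increments"]}

```bash
mkdir -p pics
cat > h.py <<'E'
from plant import *
import numpy as np, cv2
from scipy.spatial.transform import Rotation as R
def w(p,pic):
    E=np.array(pic["extrinsics"]); return E[:3,:3].T@(np.array(p)-E[:3,3])
def find(names,pic,n=2):
    for k in names:
        for d in pinpoint(k,pic)[:n]:
            print(k,round(float(d["conf"]),2),np.round(w(d["point"],pic),4))
def save(pic,f): cv2.imwrite("pics/"+f,cv2.cvtColor(np.array(pic["pixels"]),cv2.COLOR_RGB2BGR))
E
python3 - <<'E'
from h import *
s=observe(); print({k:np.round(v,3) for k,v in s.items()})
N=["station","knob_grip","cover_handle","cover_hinge","tab_grip","carton","tape","spare_vial"]
for c in ["scene","top"]:
    p=camera(c); print(c); find(N,p); save(p,c+"0.png")
E
```

```text
{'t': np.float64(0.0), 'q': array([-1.229,  0.124,  1.652,  0.   ,  1.367, -0.083]), 'qd': array([ 0.001, -0.001, -0.001,  0.002, -0.001,  0.   ]), 'effort': array([ 3.0000e-03, -4.2361e+01, -3.6545e+01,  0.0000e+00,  7.0000e-03,
        0.0000e+00]), 'tool_pos': array([ 0.268, -0.592,  0.218]), 'tool_rot': array([-3.14 , -0.   ,  0.425]), 'force': array([-0.127, -0.363, -0.74 ]), 'wrist_torque': array([-0.024, -0.019, -0.006]), 'gripper_width': np.float64(1.001)}
scene
station 0.74 [ 0.6086 -0.0923 -0.005 ]
knob_grip 0.95 [ 0.6079 -0.0948  0.1206]
cover_handle 0.87 [ 0.4648 -0.0879  0.113 ]
cover_hinge 0.74 [ 0.6093 -0.0954  0.1218]
cover_hinge 0.59 [ 0.5776 -0.0909  0.0862]
tab_grip 0.6 [ 0.5184 -0.0284  0.1144]
carton 0.97 [0.5948 0.3814 0.0013]
tape 0.59 [ 0.6318 -0.299  -0.0067]
spare_vial 0.98 [0.4671 0.2898 0.0013]
spare_vial 0.64 [ 0.5165 -0.0287  0.1167]
top
station 0.94 [ 0.6136 -0.1013  0.0022]
knob_grip 0.44 [ 0.608  -0.0968  0.123 ]
cover_handle 0.86 [ 0.4666 -0.0895  0.1111]
cover_hinge 0.86 [ 0.5771 -0.0988  0.0864]
tab_grip 0.74 [ 5.924e-01  3.768e-01 -2.000e-04]
tab_grip 0.61 [ 0.5131 -0.028   0.1185]
carton 0.56 [ 0.5875  0.3779 -0.0006]
tape 0.55 [ 0.6342 -0.3001 -0.0053]
spare_vial 0.42 [0.4669 0.2898 0.0027]
spare_vial 0.26 [ 0.5759 -0.1014  0.088 ]
```

View pics/scene0.png

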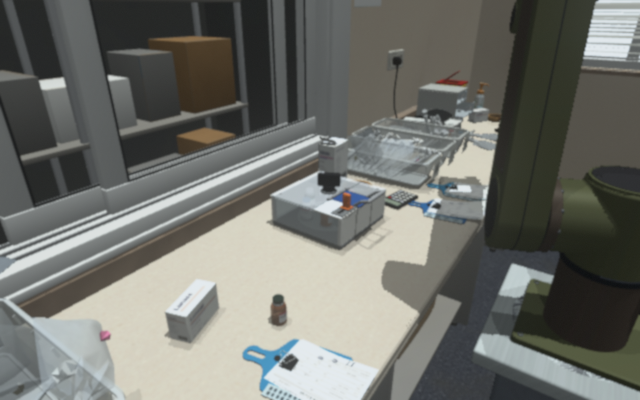

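View pics/top0.png

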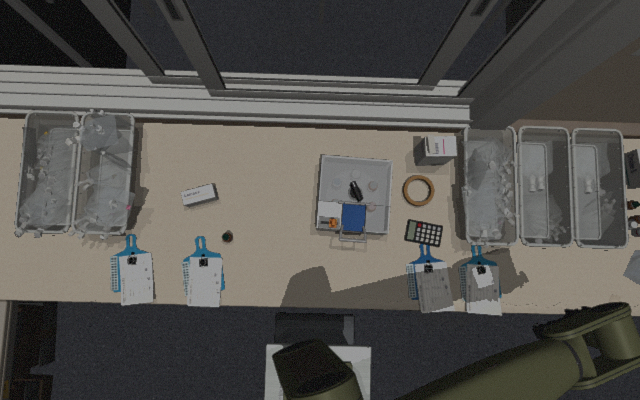

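The scene view shows the station with the black knob at about (329,180) and the orange tab at (347,200). In the top view the knob is at (356,190), the cover at (353,218) and the handle just below it at (353,238). The carton and vial are well to the left. The tape at (418,190) is close on the right.

I'll move above the station and use the wrist camera.

```bash
cat >> h.py <<'E'
def plan(pos,rpy,n=None):
    """print rows (tool frame, fractions) from present pose to pos/rpy; n rows"""
    s=observe(); p=np.array(s["tool_pos"]); A=R.from_euler("xyz",s["tool_rot"]); B=R.from_euler("xyz",rpy)
    d=np.array(pos)-p; rv=(A.inv()*B).as_rotvec()
    need=max(np.linalg.norm(d)/.048,np.degrees(np.linalg.norm(rv))/8.3); n=n or int(np.ceil(need))
    print("at",np.round(p,4),np.round(s["tool_rot"],3),"F",np.round(s["force"],1),"w",round(float(s["gripper_width"]),3),"t",round(float(s["t"]),2),"need",round(need,1),"rot/row",np.round(np.degrees(rv)/30/n,3))
    for i in range(n):
        C=A*R.from_rotvec(rv*i/n); print(np.round(C.inv().apply(d/n)/.8,4))
E
python3 -c "
from h import *
plan([.53,-.09,.33],[np.pi,0,.45])"
```

```text
at [ 0.2679 -0.5922  0.2193] [3.142 0.    0.425] F [-0.2 -1.   0. ] w 0.997 t 0.9 need 12.0 rot/row [ 0.     0.    -0.004]
[ 0.0429 -0.0336 -0.0106]
[ 0.0429 -0.0335 -0.0106]
[ 0.043  -0.0334 -0.0106]
[ 0.0431 -0.0334 -0.0106]
[ 0.0431 -0.0333 -0.0106]
[ 0.0432 -0.0332 -0.0106]
[ 0.0433 -0.0331 -0.0106]
[ 0.0433 -0.033  -0.0106]
[ 0.0434 -0.0329 -0.0106]
[ 0.0434 -0.0329 -0.0106]
[ 0.0435 -0.0328 -0.0106]
[ 0.0436 -0.0327 -0.0106]
[ 0.0436 -0.0326 -0.0106]
```

Request:
drive_tool(
  increments=[
    {"slide": [0.043,-0.033,-0.02],"rot": [0,0,0]},
    {"slide": [0.043,-0.033,-0.02],"rot": [0,0,0]},
    {"slide": [0.043,-0.033,-0.02],"rot": [0,0,0]},
    {"slide": [0.043,-0.033,-0.02],"rot": [0,0,0]},
    {"slide": [0.043,-0.033,-0.02],"rot": [0,0,0]},
  ],
)

```text
t: 1.4
tool_pos: [0.3707, -0.3995, 0.3001]
tool_rot: [3.141, -0.0, 0.424]
force: [1.0, 0.3, 0.8]
gripper_width: 0.999
```

Request:
drive_tool(
  increments=[
    {"slide": [0.043,-0.033,-0.01],"rot": [0,0,0]},
    {"slide": [0.043,-0.033,-0.01],"rot": [0,0,0]},
    {"slide": [0.043,-0.033,-0.01],"rot": [0,0,0]},
    {"slide": [0.043,-0.033,-0.01],"rot": [0,0,0]},
    {"slide": [0.043,-0.033,-0.01],"rot": [0,0,0]},
  ],
)

```text
t: 1.9
tool_pos: [0.473, -0.2082, 0.3399]
tool_rot: [3.141, -0.001, 0.425]
force: [0.9, -0.3, 0.5]
gripper_width: 1.0
```

Request:
drive_tool(
  increments=[
    {"slide": [0.043,-0.033,0],"rot": [0,0,0]},
    {"slide": [0.043,-0.033,0],"rot": [0,0,0]},
    {"slide": [0,0,0],"rot": [0,0,0]},
  ],
)

```text
t: 2.2
tool_pos: [0.5149, -0.1295, 0.3395]
tool_rot: [-3.141, -0.001, 0.431]
force: [-1.0, -0.7, -0.1]
gripper_width: 1.0
```

Run:
```python
from h import *
N=["knob_grip","cover_handle","cover_hinge","tab_grip"]
p=camera("wrist"); find(N,p); save(p,"w1.png")
s=observe(); print(np.round(s["tool_pos"],4),np.round(s["tool_rot"],3),s["t"])
E=np.array(p["extrinsics"]); K=np.array(p["mtx"]); print(np.round(E,3).tolist(),K.tolist(), [k for k in p])
def ray(uv,z):
    c=-E[:3,:3].T@E[:3,3]; d=np.linalg.inv(K)@[uv[0],uv[1],1]; d=E[:3,:3].T@(d*[1,-1,-1]); return c+d*(z-c[2])/d[2]
for k,z in [("knob_grip",.14),("cover_handle",.112),("tab_grip",.126),("cover",.088)]:
    for o in outline_of(k,p)[:2]:
        m=np.array(o["region"]).astype(np.uint8); r=cv2.minAreaRect(cv2.findNonZero(m)); b=cv2.boxPoints(r)
        print(k,round(float(o["conf"]),2),m.sum(),np.round(b).tolist(),"world",[np.round(ray(q,z)[:2],4).tolist() for q in b])
```

```text
knob_grip 0.74 [ 0.6089 -0.0927  0.1232]
cover_handle 0.92 [ 0.4669 -0.0899  0.1132]
cover_hinge 0.97 [ 0.5771 -0.0925  0.0933]
tab_grip 0.8 [ 0.5154 -0.0314  0.1152]
[ 0.513  -0.1344  0.3393] [3.141 0.    0.423] 2.45
[[0.419, -0.908, -0.001, -0.333], [0.861, 0.398, -0.316, -0.312], [0.288, 0.131, 0.949, -0.627], [0.0, 0.0, 0.0, 1.0]] [[355.0342270430967, 0.0, 322.3655080407221], [0.0, 355.0342270430967, 200.4576119035967], [0.0, 0.0, 1.0]] ['pixels', 'mtx', 'extrinsics', 'shot']
knob_grip 0.66 1372 [[278.0, 91.0], [327.0, 23.0], [367.0, 52.0], [319.0, 120.0]] world [[0.5639, -0.0611], [0.6365, -0.0782], [0.6304, -0.1222], [0.5557, -0.1074]]
cover_handle 0.91 5618 [[235.0, 172.0], [285.0, 72.0], [350.0, 105.0], [300.0, 205.0]] world [[0.4622, -0.0474], [0.5817, -0.0573], [0.5807, -0.1316], [0.4575, -0.1285]]
cover 0.97 5799 [[234.0, 172.0], [285.0, 71.0], [351.0, 104.0], [300.0, 205.0]] world [[0.4538, -0.0438], [0.5822, -0.0544], [0.5812, -0.1343], [0.4487, -0.131]]
cover 0.72 2719 [[424.0, 120.0], [482.0, 63.0], [534.0, 115.0], [476.0, 172.0]] world [[0.5999, -0.2166], [0.6782, -0.2422], [0.6565, -0.3248], [0.5733, -0.3023]]
```

View pics/w1.png

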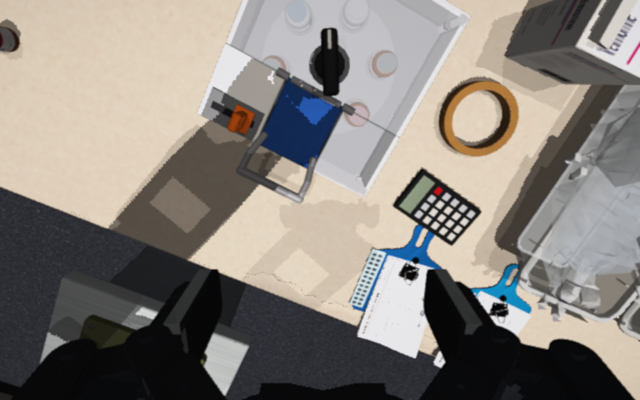

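The wrist view shows the knob bar from about (330,30) to (327,92), nearly along the image's vertical. The handle runs from (238,170) to (300,200), the tab is at (240,120), and the roof corners are near (363,192) and (468,15).

```bash
cat >> h.py <<'E'
def ray(pic,uv,z):
    E=np.array(pic["extrinsics"]);K=np.array(pic["mtx"])
    c=-E[:3,:3].T@E[:3,3]; d=np.linalg.inv(K)@[uv[0],uv[1],1]; d=E[:3,:3].T@(d*[1,-1,-1]); return c+d*(z-c[2])/d[2]
def proj(pic,P):
    E=np.array(pic["extrinsics"]);K=np.array(pic["mtx"])
    q=(np.asarray(P)@E[:3,:3].T+E[:3,3])*[1,-1,-1]; q=q@K.T; return q[:,:2]/q[:,2:]
def barfit(pic,c=(.6085,-.0945),step=.02,zlo=.104):
    """yaw of knob bar by mask fit on dark pixels, centre free by 6 mm"""
    from scipy.optimize import differential_evolution as de
    g=np.array(pic["pixels"]).max(2); dark=(g<75).astype(np.uint8)
    box=np.array([[a,b,z] for a in(-.03,.03) for b in(-.008,.008) for z in(zlo,.14)])
    def f(x):
        Rz=R.from_euler("z",x[0]).as_matrix(); P=box@Rz.T+[x[1],x[2],0]
        h=cv2.convexHull(np.round(proj(pic,P)*16).astype(np.int32)); m=np.zeros(g.shape,np.uint8); cv2.fillConvexPoly(m,h,1,shift=4)
        ring=cv2.dilate(m,np.ones((5,5)))-m
        return -(dark[m>0].mean()-dark[ring>0].mean())
    r=de(f,[(-1.6,1.6),(c[0]-.006,c[0]+.006),(c[1]-.006,c[1]+.006)],seed=1,tol=1e-4,maxiter=60)
    return r.x,-r.fun
E
python3 - <<'E'
from h import *
p=camera("wrist"); print(barfit(p))
for a,b,z in [((363,192),(468,15),.088),((238,170),(300,200),.112),((363,192),(200,115),.088)]:
    A,B=ray(p,a,z),ray(p,b,z); print(A[:2],B[:2],np.linalg.norm(A-B),np.arctan2(*(B-A)[1::-1]))
im=np.array(p["pixels"])[10:220,190:400]; cv2.imwrite("pics/w1c.png",cv2.cvtColor(cv2.resize(im,None,fx=2.8,fy=2.8,interpolation=cv2.INTER_CUBIC),cv2.COLOR_RGB2BGR))
E
```

```text
(array([ 0.454954  ,  0.60689998, -0.09468282]), np.float64(0.4188180238657226))
[ 0.49304554 -0.19765648] [ 0.70853761 -0.21140292] 0.215930077877133 -0.06370460145419891
[ 0.46447455 -0.05454254] [ 0.46054176 -0.13087989] 0.07643858950931011 -1.6222693709080236
[ 0.49304554 -0.19765648] [0.49876564 0.00885714] 0.20659282487500077 1.543104999672269
```

View pics/w1c.png

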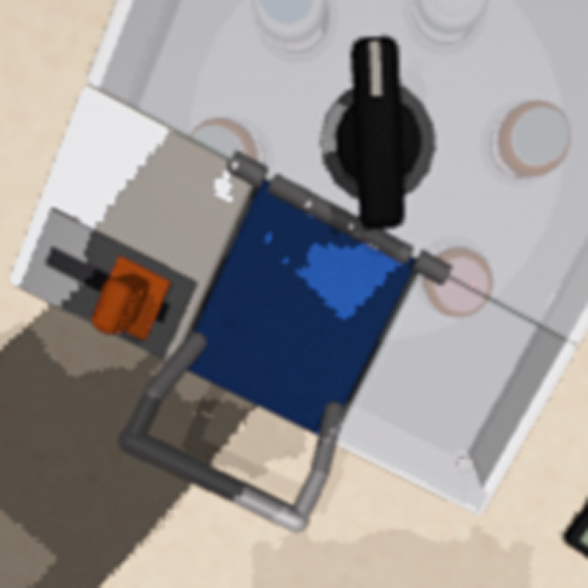

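Bar yaw is about 0.455 with its centre at (0.607, -0.0947). Station yaw is about -0.05, so the bar sits at +30° to the station. Next I go above the knob.

```bash
python3 -c "
from h import *
plan([.6075,-.0945,.20],[np.pi,0,.455],5)"
```

```text
at [ 0.5131 -0.1343  0.3394] [ 3.142 -0.     0.423] F [ 0.   0.6 -0.3] w 1.0 t 2.7 need 3.6 rot/row [ 0.    -0.    -0.012]
[0.0256 0.0006 0.0348]
[0.0256 0.0008 0.0348]
[0.0256 0.0009 0.0348]
[0.0256 0.0011 0.0348]
[0.0256 0.0013 0.0348]
```

Request:
drive_tool(
  increments=[
    {"slide": [0.0256,0.0006,0.0348],"rot": [0,0,-0.012]},
    {"slide": [0.0256,0.0008,0.0348],"rot": [0,0,-0.012]},
    {"slide": [0.0256,0.0009,0.0348],"rot": [0,0,-0.012]},
    {"slide": [0.0256,0.0011,0.0348],"rot": [0,0,-0.012]},
    {"slide": [0.0256,0.0013,0.0348],"rot": [0,0,-0.012]},
  ],
  claw=0.6,
  newtons=60,
)

```text
t: 3.2
tool_pos: [0.6084, -0.0936, 0.1991]
tool_rot: [3.141, -0.0, 0.456]
force: [-0.2, 0.1, -0.4]
gripper_width: 0.599
```

```bash
python3 -c "
from h import *
p=camera('wrist');find(['knob_grip','cover_handle','tab_grip'],p)
plan([.6075,-.0945,.128],[np.pi,0,.455],3)"
```

```text
knob_grip 0.55 [ 0.6061 -0.0911  0.1227]
cover_handle 0.76 [ 0.4663 -0.0915  0.116 ]
tab_grip 0.87 [ 0.5141 -0.0278  0.1154]
at [ 0.6073 -0.0938  0.1996] [-3.141e+00  2.000e-03  4.560e-01] F [-0.1  0.2  0.8] w 0.602 t 3.4 need 1.5 rot/row [-0.001  0.001  0.001]
[-0.      0.0003  0.0298]
[-0.      0.0003  0.0298]
[-0.      0.0003  0.0298]
```

Request:
drive_tool(
  increments=[
    {"slide": [0,0,0.03],"rot": [0,0,0]},
    {"slide": [0,0,0.03],"rot": [0,0,0]},
    {"slide": [0,0,0.029],"rot": [0,0,0]},
  ],
)

```text
t: 3.7
tool_pos: [0.6087, -0.0946, 0.1314]
tool_rot: [3.138, -0.004, 0.455]
force: [0.2, 0.2, -1.0]
gripper_width: 0.601
```

Request:
drive_tool(
  increments=[
    {"slide": [0,0,0],"rot": [0,0,0]},
    {"slide": [0,0,0],"rot": [0,0,0]},
    {"slide": [0,0,0],"rot": [0,0,0]},
    {"slide": [0,0,0],"rot": [0,0,0]},
    {"slide": [0,0,0],"rot": [0,0,0]},
  ],
  claw=0,
)

```text
t: 4.2
tool_pos: [0.6085, -0.0937, 0.1305]
tool_rot: [3.14, -0.002, 0.456]
force: [0.4, 0.6, 0.6]
gripper_width: -0.0
```

The gripper closed fully with nothing in it, so I'll look.

```bash
python3 -c "
from h import *
p=camera('wrist');save(p,'w2.png')
s=observe();print(s['gripper_width'],s['tool_pos'],s['tool_rot'],s['force'],s['wrist_torque'])"
```

```text
0.001482854220337354 [ 0.60830936 -0.09363233  0.13007479] [ 3.14047511e+00 -1.31508255e-03  4.56213834e-01] [ 0.17635863 -0.10165005  0.41925052] [ 0.0414627  -0.01316327  0.03975023]
```

View pics/w2.png

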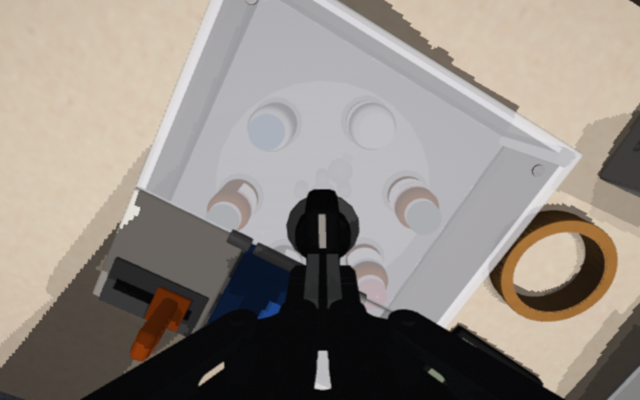

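The picture shows the knob's far end at (322,195) and the disc centre at about (322,228), with the shut fingers at (322,250–300). I'll check the projections of the TCP and the expected bar against this.

Run:
```python
from h import *
p=camera('wrist')
s=observe();T=R.from_euler("xyz",s["tool_rot"]);t=np.array(s["tool_pos"])
print("TCP,tip",proj(p,[t,t+T.apply([0,0,.022]),t+T.apply([0,.008,.0]),t+T.apply([0,-.008,.0])]).round(0).tolist())
c=np.array([.607,-.0945,0]);u=np.array([np.cos(.455),np.sin(.455),0])*.03
print("bar far/near top, far low",proj(p,[c+u+[0,0,.14],c-u+[0,0,.14],c+u+[0,0,.104],c+[0,0,.104]]).round(0).tolist())
im=np.array(p["pixels"])[160:400,220:430].astype(float); im=np.clip(im*3,0,255).astype(np.uint8)
cv2.imwrite("pics/w2c.png",cv2.cvtColor(cv2.resize(im,None,fx=2.5,fy=2.5,interpolation=cv2.INTER_CUBIC),cv2.COLOR_RGB2BGR))
```

```text
TCP,tip [[321.0, 257.0], [321.0, 238.0], [337.0, 257.0], [304.0, 257.0]]
bar far/near top, far low [[321.0, 209.0], [321.0, 324.0], [321.0, 186.0], [321.0, 238.0]]
```

View pics/w2c.png

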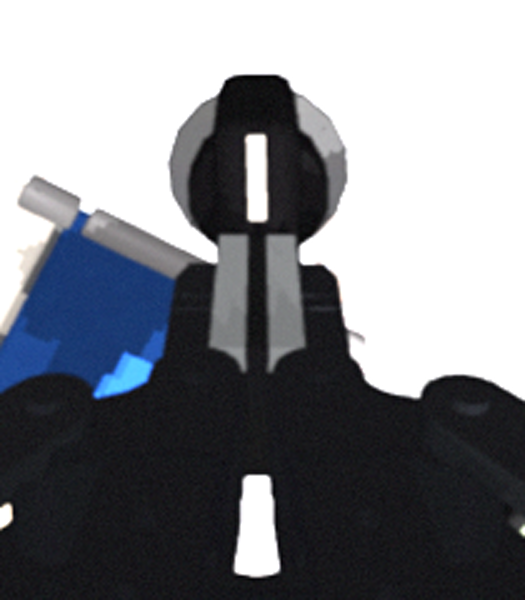

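Run:
```python
from h import *
p=camera('wrist')
s=observe();T=R.from_euler("xyz",s["tool_rot"]);t=np.array(s["tool_pos"])
for dz in (.022,.012,.002,-.008,-.018): print(dz,proj(p,[t+T.apply([.011,0,dz]),t+T.apply([.011,.0145,dz])]).round(0).tolist())
p=camera('scene'); print("scene TCP/tip",proj(p,[t,t+T.apply([0,0,.022]),[.607,-.0945,.14]]).round(0).tolist())
im=np.array(p["pixels"])[120:250,250:410]; cv2.imwrite("pics/s2.png",cv2.cvtColor(cv2.resize(im,None,fx=4,fy=4,interpolation=cv2.INTER_CUBIC),cv2.COLOR_RGB2BGR))
```

```text
0.022 [[321.0, 219.0], [348.0, 219.0]]
0.012 [[321.0, 226.0], [349.0, 227.0]]
0.002 [[321.0, 234.0], [351.0, 234.0]]
-0.008 [[321.0, 243.0], [352.0, 243.0]]
-0.018 [[320.0, 253.0], [354.0, 253.0]]
scene TCP/tip [[328.0, 176.0], [328.0, 184.0], [329.0, 172.0]]
```

View pics/s2.png

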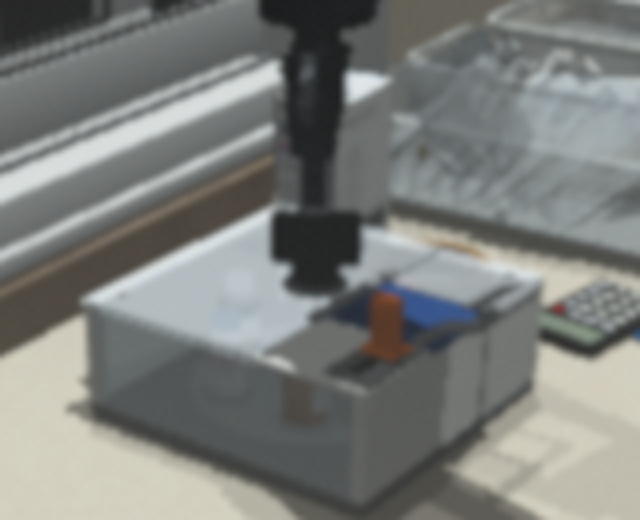

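The scene crop shows the shut fingers at (315,150–210), ending about at the knob's top (315,212). So they are either on top of the knob or hidden in it, with no force reading. I'll reopen and look at where the fingertips really are relative to the bar.

Request:
drive_tool(
  increments=[
    {"slide": [0,0,0],"rot": [0,0,0]},
    {"slide": [0,0,0],"rot": [0,0,0]},
    {"slide": [0,0,0],"rot": [0,0,0]},
  ],
  claw=0.5,
)

```text
t: 4.7
tool_pos: [0.6077, -0.0935, 0.1288]
tool_rot: [-3.141, 0.0, 0.456]
force: [-0.4, -0.8, -0.3]
gripper_width: 0.49
```

Run:
```python
from h import *
p=camera('wrist')
s=observe();T=R.from_euler("xyz",s["tool_rot"]);t=np.array(s["tool_pos"]); print(t,s["force"],s["gripper_width"])
for dz in (.022,.002,-.018): print(dz,proj(p,[t+T.apply([.011,.0212,dz]),t+T.apply([.011,-.0212,dz])]).round(0).tolist())
im=np.array(p["pixels"])[160:400,200:440].astype(float); im=np.clip(im*3,0,255).astype(np.uint8)
cv2.imwrite("pics/w3c.png",cv2.cvtColor(cv2.resize(im,None,fx=2.5,fy=2.5,interpolation=cv2.INTER_CUBIC),cv2.COLOR_RGB2BGR))
```

```text
[ 0.60772516 -0.09346429  0.12883461] [-0.21183479  0.08185447  0.80818219] 0.4992706381208097
0.022 [[360.0, 219.0], [282.0, 219.0]]
0.002 [[365.0, 235.0], [277.0, 234.0]]
-0.018 [[370.0, 253.0], [272.0, 253.0]]
```

View pics/w3c.png

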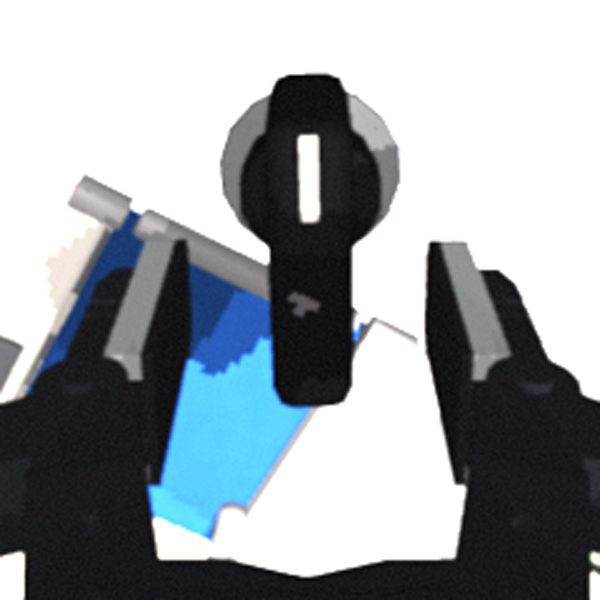

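The open fingers' tips are at crop (165,240) and (450,240). By scale they are about 36–40 mm higher than the reported TCP plus 22 mm implies, just above the knob top. Laterally the bar is centred. So the reported TCP lies about 38 mm ahead of where the text puts it. I'll descend another 32 mm under watch and close.

Request:
drive_tool(
  increments=[
    {"slide": [0,0,0.02],"rot": [0,0,0]},
    {"slide": [0,0,0.02],"rot": [0,0,0]},
    {"slide": [0,0,0],"rot": [0,0,0]},
  ],
)

```text
t: 5.05
tool_pos: [0.6049, -0.0928, 0.0923]
tool_rot: [-3.137, 0.006, 0.456]
force: [-0.3, -0.4, -1.1]
gripper_width: 0.502
```

Run:
```python
from h import *
s=observe();print(s["tool_pos"],s["force"],s["gripper_width"])
p=camera('wrist'); save(p,"w4.png")
s=observe();T=R.from_euler("xyz",s["tool_rot"]);t=np.array(s["tool_pos"])
for dz in (.022,-.016): print(dz,proj(p,[t+T.apply([.011,.0212,dz]),t+T.apply([.011,-.0212,dz])]).round(0).tolist())
g=np.array(p["pixels"]).max(2)
for y in range(230,310,8): print(y,"".join("#" if v<40 else "." for v in g[y,250:396:2]))
```

```text
[ 0.60492279 -0.09283505  0.09228877] [-0.29809084 -0.41856439 -1.1217951 ] 0.5016053205879976
0.022 [[362.0, 219.0], [282.0, 219.0]]
-0.016 [[371.0, 252.0], [273.0, 251.0]]
230 .....................#......######################.......................
238 ...................#......##########################.....................
246 ..................#....################################..................
254 ..................#...###############.....###############.###............
262 .........###......#.#################.....###############.##.####........
270 ##.....#####........#################.....################...#####......#
278 ......#######..........##############.....#############......######......
286 .....#########.##.........###########.....###########........#######.....
294 ....#########...........#....#####################...........#########...
302 ...##############.#.........######################...........##########..
```

No contact at a reported z of 0.092, where the stated tip would be inside the roof, so the offset is confirmed. Now I close.

Request:
drive_tool(
  increments=[
    {"slide": [0,0,0],"rot": [0,0,0]},
    {"slide": [0,0,0],"rot": [0,0,0]},
    {"slide": [0,0,0],"rot": [0,0,0]},
    {"slide": [0,0,0],"rot": [0,0,0]},
  ],
  claw=0,
)

```text
t: 5.5
tool_pos: [0.6083, -0.0939, 0.0975]
tool_rot: [3.14, -0.001, 0.456]
force: [1.0, -1.8, -0.2]
gripper_width: 0.181
```

Gripped, with the opening at 0.181 (about 16 mm). Now I turn clockwise.

Request:
drive_tool(
  increments=[
    {"slide": [0,0,0],"rot": [0,0,0.22]},
    {"slide": [0,0,0],"rot": [0,0,0.22]},
    {"slide": [0,0,0],"rot": [0,0,0.22]},
    {"slide": [0,0,0],"rot": [0,0,0.22]},
    {"slide": [0,0,0],"rot": [0,0,0.22]},
  ],
)

```text
t: 6.0
tool_pos: [0.6084, -0.0943, 0.0975]
tool_rot: [3.14, -0.002, -0.125]
force: [1.1, -3.8, -1.0]
gripper_width: 0.178
```

Request:
drive_tool(
  increments=[
    {"slide": [0,0,0],"rot": [0,0,0.22]},
    {"slide": [0,0,0],"rot": [0,0,0.22]},
    {"slide": [0,0,0],"rot": [0,0,0.22]},
    {"slide": [0,0,0],"rot": [0,0,0.22]},
    {"slide": [0,0,0],"rot": [0,0,0.05]},
  ],
)

```text
t: 6.5
tool_pos: [0.6083, -0.0946, 0.0975]
tool_rot: [3.141, -0.002, -0.608]
force: [1.7, -5.8, -0.3]
gripper_width: 0.177
```

```bash
python3 -c "
from h import *
s=observe();print({k:np.round(s[k],3) for k in ('tool_pos','tool_rot','force','wrist_torque','gripper_width','q')})"
```

```text
{'tool_pos': array([ 0.608, -0.095,  0.097]), 'tool_rot': array([ 3.141e+00, -2.000e-03, -6.080e-01]), 'force': array([ 1.742, -5.781, -0.341]), 'wrist_torque': array([-0.677, -0.196,  0.179]), 'gripper_width': np.float64(0.177), 'q': array([-0.241,  0.152,  1.833, -0.002,  1.155,  1.939])}
```

Request:
drive_tool(
  increments=[
    {"slide": [0,0,0],"rot": [0,0,0]},
    {"slide": [0,0,0],"rot": [0,0,0]},
    {"slide": [0,0,0],"rot": [0,0,0]},
  ],
  claw=0.5,
)

```text
t: 6.8
tool_pos: [0.6078, -0.0931, 0.0971]
tool_rot: [-3.141, 0.0, -0.606]
force: [-0.5, 0.9, 0.7]
gripper_width: 0.496
```

Request:
drive_tool(
  increments=[
    {"slide": [0,0,-0.04],"rot": [0,0,0]},
    {"slide": [0,0,-0.06],"rot": [0,0,0]},
    {"slide": [0,0,-0.06],"rot": [0,0,0]},
    {"slide": [0,0,-0.06],"rot": [0,0,0]},
    {"slide": [0,0,0],"rot": [0,0,0]},
  ],
)

```text
t: 7.3
tool_pos: [0.6115, -0.094, 0.2835]
tool_rot: [-3.135, -0.015, -0.606]
force: [0.8, 0.2, 1.1]
gripper_width: 0.502
```

Run:
```python
from h import *
p=camera("wrist"); print("fit",barfit(p)); find(["knob_grip","cover_handle","cover_hinge","tab_grip"],p); save(p,"w5.png")
t=camera("top"); save(t,"t5.png"); find(["cover_handle","tab_grip"],t)
plan([.467,-.0895,.25],[np.pi,0,-.05+np.pi/2])
```

```text
fit (array([-0.15395746,  0.6029794 , -0.08968695]), np.float64(0.39117910447761195))
knob_grip 0.9 [ 0.6081 -0.0926  0.122 ]
knob_grip 0.38 [ 0.5137 -0.0299  0.1157]
cover_hinge 0.61 [ 0.5782 -0.0933  0.0914]
tab_grip 0.45 [ 0.5121 -0.0299  0.1171]
at [ 0.607  -0.0933  0.2707] [ 3.14e+00  3.00e-03 -6.07e-01] F [ 1.  -0.2  0.6] w 0.498 t 7.7 need 14.7 rot/row [-0.     0.    -0.271]
[-0.0098  0.0064  0.0018]
[-0.0106  0.0049  0.0018]
[-0.0112  0.0034  0.0018]
[-0.0115  0.0018  0.0018]
[-0.0117  0.0001  0.0018]
[-0.0116 -0.0015  0.0018]
[-0.0112 -0.0031  0.0018]
[-0.0107 -0.0047  0.0017]
[-0.0099 -0.0061  0.0017]
[-0.0089 -0.0075  0.0017]
[-0.0078 -0.0087  0.0017]
[-0.0065 -0.0097  0.0017]
[-0.0051 -0.0105  0.0017]
[-0.0035 -0.0111  0.0017]
[-0.0019 -0.0115  0.0017]
```

View pics/w5.png

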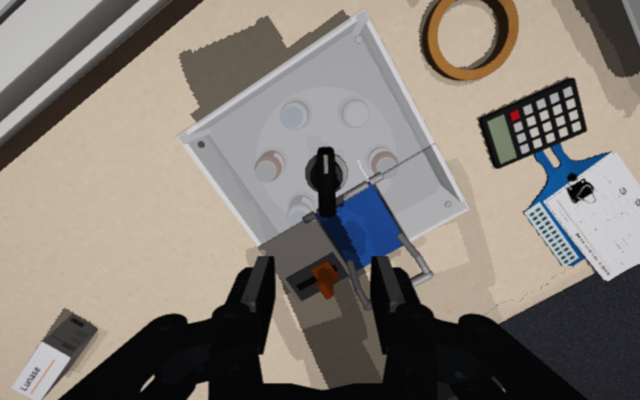

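The wrist view shows the bar from (325,150) to (327,215), upright in the picture and so at yaw of about -0.6. It has clicked, and no red cap shows outside the cover. Next I turn the tool for the handle and move over it.

Request:
drive_tool(
  increments=[
    {"slide": [-0.0098,0.0064,0.0018],"rot": [0,0,-0.271]},
    {"slide": [-0.0106,0.0049,0.0018],"rot": [0,0,-0.271]},
    {"slide": [-0.0112,0.0034,0.0018],"rot": [0,0,-0.271]},
    {"slide": [-0.0115,0.0018,0.0018],"rot": [0,0,-0.271]},
    {"slide": [-0.0117,0.0001,0.0018],"rot": [0,0,-0.271]},
  ],
)

```text
t: 8.2
tool_pos: [0.5603, -0.092, 0.2645]
tool_rot: [-3.141, 0.002, 0.109]
force: [0.4, 0.2, 0.7]
gripper_width: 0.498
```

Request:
drive_tool(
  increments=[
    {"slide": [-0.0116,-0.0015,0.0018],"rot": [0,0,-0.271]},
    {"slide": [-0.0112,-0.0031,0.0018],"rot": [0,0,-0.271]},
    {"slide": [-0.0107,-0.0047,0.0018],"rot": [0,0,-0.271]},
    {"slide": [-0.0099,-0.0061,0.0018],"rot": [0,0,-0.271]},
    {"slide": [-0.0089,-0.0075,0.0018],"rot": [0,0,-0.271]},
  ],
)

```text
t: 8.7
tool_pos: [0.5137, -0.0908, 0.2574]
tool_rot: [-3.14, 0.001, 0.818]
force: [0.6, 1.0, 0.1]
gripper_width: 0.5
```

Request:
drive_tool(
  increments=[
    {"slide": [-0.0078,-0.0087,0.0018],"rot": [0,0,-0.271]},
    {"slide": [-0.0065,-0.0097,0.0018],"rot": [0,0,-0.271]},
    {"slide": [-0.0051,-0.0105,0.0018],"rot": [0,0,-0.271]},
    {"slide": [-0.0035,-0.0111,0.0018],"rot": [0,0,-0.271]},
    {"slide": [-0.0019,-0.0115,0.0018],"rot": [0,0,-0.271]},
  ],
  claw=0.35,
)

```text
t: 9.2
tool_pos: [0.467, -0.0895, 0.2502]
tool_rot: [-3.14, -0.0, 1.528]
force: [0.0, 0.5, -0.7]
gripper_width: 0.345
```

Run:
```python
from h import *
p=camera("wrist"); find(["knob_grip","cover_handle","tab_grip"],p)
plan([.4665,-.0895,.15],[np.pi,0,-.05+np.pi/2])
print(observe()["q"])
```

```text
knob_grip 0.78 [ 0.6081 -0.0928  0.1239]
cover_handle 0.79 [ 0.4696 -0.0906  0.1136]
tab_grip 0.98 [ 0.5147 -0.0299  0.114 ]
at [ 0.4677 -0.0897  0.2509] [-3.141 -0.     1.519] F [-0.1 -0.  -0.2] w 0.348 t 9.4 need 2.1 rot/row [-0.    -0.    -0.001]
[ 0.     -0.0005  0.042 ]
[ 0.     -0.0005  0.042 ]
[ 0.     -0.0005  0.042 ]
[-3.02236742e-01 -2.90799896e-01  1.98617885e+00  1.22177145e-04
  1.44672157e+00 -2.50127695e-01]
```

Request:
drive_tool(
  increments=[
    {"slide": [0,0,0.055],"rot": [0,0,0]},
    {"slide": [0,0,0.055],"rot": [0,0,0]},
    {"slide": [0,0,0.05],"rot": [0,0,0]},
    {"slide": [0,0,0.03],"rot": [0,0,0]},
    {"slide": [0,0,0.018],"rot": [0,0,0]},
  ],
)

```text
t: 9.9
tool_pos: [0.4665, -0.0892, 0.082]
tool_rot: [-3.137, -0.001, 1.52]
force: [-0.2, -0.0, -0.4]
gripper_width: 0.351
```

Request:
drive_tool(
  increments=[
    {"slide": [0,0,0],"rot": [0,0,0]},
    {"slide": [0,0,0],"rot": [0,0,0]},
    {"slide": [0,0,0],"rot": [0,0,0]},
    {"slide": [0,0,0],"rot": [0,0,0]},
  ],
  claw=0,
  newtons=40,
)

```text
t: 10.3
tool_pos: [0.466, -0.0894, 0.0854]
tool_rot: [-3.136, -0.001, 1.521]
force: [-7.7, 1.0, 0.4]
gripper_width: 0.095
```

Run:
```python
from h import *
s=observe();print({k:np.round(s[k],3) for k in ('tool_pos','tool_rot','force','wrist_torque','gripper_width')})
```

```text
{'tool_pos': array([ 0.466, -0.089,  0.085]), 'tool_rot': array([-3.136e+00, -1.000e-03,  1.521e+00]), 'force': array([-7.718,  0.961,  0.412]), 'wrist_torque': array([0.204, 1.423, 0.02 ]), 'gripper_width': np.float64(0.095)}
```

Handle held. Now a gentle tug upward.

Request:
drive_tool(
  increments=[
    {"slide": [0,0,-0.004],"rot": [0,0,0]},
    {"slide": [0,0,-0.003],"rot": [0,0,0]},
    {"slide": [0,0,0],"rot": [0,0,0]},
  ],
)

```text
t: 10.6
tool_pos: [0.4671, -0.0894, 0.0897]
tool_rot: [-3.14, -0.0, 1.521]
force: [-0.6, 0.1, -10.4]
gripper_width: 0.098
```

Request:
drive_tool(
  increments=[
    {"slide": [0,0,-0.003],"rot": [0,0,0]},
    {"slide": [0,0,-0.002],"rot": [0,0,0]},
    {"slide": [0,0,0],"rot": [0,0,0]},
    {"slide": [0,0,0],"rot": [0,0,0]},
  ],
)

```text
t: 11.0
tool_pos: [0.4673, -0.0894, 0.0911]
tool_rot: [3.141, -0.001, 1.521]
force: [9.7, -1.7, -29.0]
gripper_width: 0.096
```

The force climbed to 29 N and it stopped at about 5.5 mm, so the cover is caught. I'll lower it, let go and rise.

Request:
drive_tool(
  increments=[
    {"slide": [0,0,0.005],"rot": [0,0,0]},
    {"slide": [0,0,0.004],"rot": [0,0,0]},
    {"slide": [0,0,0.003],"rot": [0,0,0]},
    {"slide": [0,0,0],"rot": [0,0,0]},
  ],
)

```text
t: 11.4
tool_pos: [0.4661, -0.0894, 0.0857]
tool_rot: [-3.136, -0.001, 1.522]
force: [-9.8, 1.9, 0.4]
gripper_width: 0.097
```

Request:
drive_tool(
  increments=[
    {"slide": [0,0,0],"rot": [0,0,0]},
    {"slide": [0,0,0],"rot": [0,0,0]},
    {"slide": [0,0,0],"rot": [0,0,0]},
  ],
  claw=0.33,
)

```text
t: 11.7
tool_pos: [0.47, -0.0903, 0.0873]
tool_rot: [3.137, 0.001, 1.522]
force: [0.2, 0.0, -0.3]
gripper_width: 0.33
```

Request:
drive_tool(
  increments=[
    {"slide": [0,0,-0.02],"rot": [0,0,0]},
    {"slide": [0,0,-0.05],"rot": [0,0,0]},
    {"slide": [0,0,-0.05],"rot": [0,0,0]},
    {"slide": [0,0,0],"rot": [0,0,0]},
  ],
)

```text
t: 12.1
tool_pos: [0.4725, -0.0911, 0.1894]
tool_rot: [3.127, 0.004, 1.522]
force: [0.9, 0.7, 0.9]
gripper_width: 0.334
```

Run:
```python
from h import *
p=camera("wrist"); find(["cover_handle","tab_grip"],p)
p=camera("scene"); find(["cover_handle","tab_grip"],p)
plan([.5145,-.0295,.18],[np.pi,0,-.05])
```

```text
cover_handle 0.57 [ 0.4677 -0.0918  0.1153]
tab_grip 0.59 [ 0.5163 -0.0304  0.1189]
cover_handle 0.65 [ 0.466  -0.0871  0.1127]
tab_grip 0.62 [ 0.5142 -0.0272  0.1163]
at [ 0.467  -0.0894  0.1794] [-3.139e+00 -1.000e-03  1.522e+00] F [ 0.4 -0.3  0.2] w 0.332 t 12.4 need 10.8 rot/row [-0.     0.     0.273]
[ 0.0071  0.0051 -0.0001]
[ 0.0077  0.004  -0.0001]
[ 0.0082  0.0029 -0.0001]
[ 0.0085  0.0017 -0.0001]
[ 0.0087  0.0004 -0.0001]
[ 0.0087 -0.0008 -0.0001]
[ 0.0084 -0.002  -0.0001]
[ 0.0081 -0.0032 -0.0001]
[ 0.0075 -0.0043 -0.0001]
[ 0.0068 -0.0054 -0.0001]
[ 0.006  -0.0063 -0.0001]
```

Request:
drive_tool(
  increments=[
    {"slide": [0.0071,0.0051,0],"rot": [0,0,0.273]},
    {"slide": [0.0077,0.004,0],"rot": [0,0,0.273]},
    {"slide": [0.0082,0.0029,0],"rot": [0,0,0.273]},
    {"slide": [0.0085,0.0017,0],"rot": [0,0,0.273]},
    {"slide": [0.0087,0.0004,0],"rot": [0,0,0.273]},
  ],
)

```text
t: 12.9
tool_pos: [0.4889, -0.0621, 0.1794]
tool_rot: [-3.139, 0.001, 0.801]
force: [-0.1, 0.3, -0.4]
gripper_width: 0.332
```

Request:
drive_tool(
  increments=[
    {"slide": [0.0087,-0.0008,0],"rot": [0,0,0.273]},
    {"slide": [0.0084,-0.002,0],"rot": [0,0,0.273]},
    {"slide": [0.0081,-0.0032,0],"rot": [0,0,0.273]},
    {"slide": [0.0075,-0.0043,0],"rot": [0,0,0.273]},
    {"slide": [0.0068,-0.0054,0],"rot": [0,0,0.273]},
  ],
)

```text
t: 13.4
tool_pos: [0.5105, -0.0349, 0.1793]
tool_rot: [-3.141, 0.003, 0.086]
force: [0.9, -0.1, -0.2]
gripper_width: 0.329
```

Request:
drive_tool(
  increments=[
    {"slide": [0.006,-0.0063,0],"rot": [0,0,0.273]},
    {"slide": [0,0,0],"rot": [0,0,0]},
  ],
)

```text
t: 13.6
tool_pos: [0.515, -0.0293, 0.1795]
tool_rot: [-3.141, 0.002, -0.05]
force: [-0.8, -1.1, -0.1]
gripper_width: 0.327
```

Run:
```python
from h import *
p=camera("wrist"); find(["cover_handle","tab_grip"],p); save(p,"w6.png")
for o in outline_of("tab_grip",p)[:1]:
    x,y,ww,hh=cv2.boundingRect(np.array(o["region"]).astype(np.uint8)); print("tab box",x,y,ww,hh,o["conf"])
s=observe();T=R.from_euler("xyz",s["tool_rot"]);t=np.array(s["tool_pos"])
print("axis at z .126/.1",proj(p,[t+T.apply([0,0,t[2]-z]) for z in(.126,.1)]).round(0).tolist())
plan([.5145,-.0295,.09],[np.pi,0,-.05],3)
```

```text
cover_handle 0.97 [ 0.4664 -0.0916  0.1147]
tab_grip 0.69 [ 0.5154 -0.0308  0.1164]
tab_grip 0.62 [ 6.118e-01 -9.560e-02 -2.000e-04]
tab box 309 183 30 49 0.6
axis at z .126/.1 [[322.0, 218.0], [322.0, 204.0]]
at [ 0.5149 -0.0299  0.1803] [-3.142e+00  1.000e-03 -4.900e-02] F [-0.3  0.6  0.6] w 0.327 t 13.8 need 1.9 rot/row [-0.     0.001  0.001]
[-0.0002 -0.0002  0.0376]
[-0.0002 -0.0002  0.0376]
[-0.0002 -0.0002  0.0376]
```

View pics/w6.png

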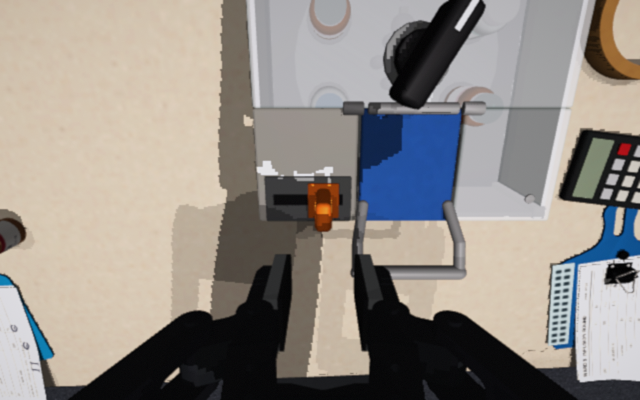

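The wrist view shows the tab fin at (323,210) in its slot (273–350), with the handle arm at (360,205–275) close on its right. I'll narrow the claw, shift 4 mm to the back and descend, keeping the tips above the cover.

Request:
drive_tool(
  increments=[
    {"slide": [0.005,0,0.03],"rot": [0,0,0]},
    {"slide": [0,0,0.03],"rot": [0,0,0]},
    {"slide": [0,0,0.025],"rot": [0,0,0]},
    {"slide": [0,0,0.015],"rot": [0,0,0]},
    {"slide": [0,0,0.005],"rot": [0,0,0]},
  ],
  claw=0.26,
)

```text
t: 14.3
tool_pos: [0.5183, -0.03, 0.0953]
tool_rot: [-3.141, 0.003, -0.05]
force: [0.2, -0.4, -0.2]
gripper_width: 0.262
```

Request:
drive_tool(
  increments=[
    {"slide": [0,0,0],"rot": [0,0,0]},
    {"slide": [0,0,0],"rot": [0,0,0]},
    {"slide": [0,0,0],"rot": [0,0,0]},
  ],
  claw=0,
  newtons=30,
)

```text
t: 14.6
tool_pos: [0.5191, -0.0299, 0.0968]
tool_rot: [-3.142, 0.0, -0.05]
force: [0.3, 0.4, -6.3]
gripper_width: 0.107
```

Fin gripped. Now I slide it 17 mm along station +y, which is tool -y.

Request:
drive_tool(
  increments=[
    {"slide": [0,-0.006,0],"rot": [0,0,0]},
    {"slide": [0,-0.006,0],"rot": [0,0,0]},
    {"slide": [0,-0.005,0],"rot": [0,0,0]},
    {"slide": [0,-0.0045,0],"rot": [0,0,0]},
    {"slide": [0,0,0],"rot": [0,0,0]},
  ],
)

```text
t: 15.1
tool_pos: [0.52, -0.0122, 0.0967]
tool_rot: [-3.141, 0.001, -0.05]
force: [0.2, -0.7, -6.8]
gripper_width: 0.107
```

```bash
python3 -c "
from h import *
s=observe();print({k:np.round(s[k],4) for k in ('tool_pos','tool_rot','force','wrist_torque','gripper_width')})"
```

```text
{'tool_pos': array([ 0.52  , -0.0122,  0.0967]), 'tool_rot': array([-3.1411e+00,  7.0000e-04, -5.0100e-02]), 'force': array([ 0.2411, -0.6514, -6.8102]), 'wrist_torque': array([-0.2324,  0.1073,  0.0012]), 'gripper_width': np.float64(0.1068)}
```

Request:
drive_tool(
  increments=[
    {"slide": [0,0,0],"rot": [0,0,0]},
    {"slide": [0,0,0],"rot": [0,0,0]},
    {"slide": [0,0,-0.02],"rot": [0,0,0]},
    {"slide": [0,0,-0.045],"rot": [0,0,0]},
    {"slide": [0,0,-0.045],"rot": [0,0,0]},
  ],
  claw=0.26,
)

```text
t: 15.6
tool_pos: [0.5205, -0.0126, 0.1867]
tool_rot: [-3.141, -0.001, -0.051]
force: [0.9, -0.0, -0.5]
gripper_width: 0.259
```

Run:
```python
from h import *
p=camera("wrist"); find(["cover_handle","tab_grip"],p,1)
p=camera("scene"); find(["cover_handle","tab_grip"],p,1)
plan([.468,-.0900,.185],[np.pi,0,-.05+np.pi/2])
```

```text
cover_handle 0.96 [ 0.4674 -0.0919  0.1124]
tab_grip 0.96 [ 0.5155 -0.0132  0.1164]
tab_grip 0.41 [ 0.5163 -0.0068  0.1144]
at [ 0.5199 -0.0127  0.1844] [-3.141e+00  1.000e-03 -5.100e-02] F [ 0.9 -0.7 -0.5] w 0.258 t 15.9 need 10.8 rot/row [-0.     0.    -0.273]
[-0.0054  0.0091 -0.0001]
[-0.0067  0.0082 -0.0001]
[-0.0078  0.0072 -0.0001]
[-0.0087  0.006  -0.0001]
[-0.0095  0.0047 -0.0001]
[-0.0101  0.0033 -0.0001]
[-0.0104  0.0018 -0.0001]
[-0.0106  0.0003 -0.0001]
[-0.0105 -0.0012 -0.0001]
[-0.0102 -0.0027 -0.0001]
[-0.0098 -0.0041 -0.0001]
```

The network now sees the tab at y = -0.013, up from -0.030, so it travelled about 17 mm. Back to the handle.

Request:
drive_tool(
  increments=[
    {"slide": [-0.0054,0.0091,0],"rot": [0,0,-0.273]},
    {"slide": [-0.0067,0.0082,0],"rot": [0,0,-0.273]},
    {"slide": [-0.0078,0.0072,0],"rot": [0,0,-0.273]},
    {"slide": [-0.0087,0.006,0],"rot": [0,0,-0.273]},
    {"slide": [-0.0095,0.0047,0],"rot": [0,0,-0.273]},
  ],
  claw=0.35,
)

```text
t: 16.4
tool_pos: [0.4955, -0.048, 0.183]
tool_rot: [-3.139, 0.002, 0.67]
force: [0.2, 1.3, 0.1]
gripper_width: 0.352
```

Request:
drive_tool(
  increments=[
    {"slide": [-0.0101,0.0033,0],"rot": [0,0,-0.273]},
    {"slide": [-0.0104,0.0018,0],"rot": [0,0,-0.273]},
    {"slide": [-0.0106,0.0003,0],"rot": [0,0,-0.273]},
    {"slide": [-0.0105,-0.0012,0],"rot": [0,0,-0.273]},
    {"slide": [-0.0102,-0.0027,0],"rot": [0,0,-0.273]},
  ],
)

```text
t: 16.9
tool_pos: [0.4719, -0.0831, 0.183]
tool_rot: [-3.138, -0.001, 1.385]
force: [-0.6, -0.3, 0.1]
gripper_width: 0.351
```

Request:
drive_tool(
  increments=[
    {"slide": [-0.0098,-0.0041,0],"rot": [0,0,-0.273]},
    {"slide": [0,0,0],"rot": [0,0,0]},
  ],
)

```text
t: 17.1
tool_pos: [0.4672, -0.0904, 0.1832]
tool_rot: [-3.139, -0.001, 1.52]
force: [0.5, 0.6, 0.6]
gripper_width: 0.35
```

```bash
python3 -c "
from h import *
plan([.467,-.0900,.084],[np.pi,0,-.05+np.pi/2],4)"
```

```text
at [ 0.4672 -0.0904  0.1832] [-3.139e+00 -1.000e-03  1.520e+00] F [0.5 0.6 0.6] w 0.35 t 17.1 need 2.1 rot/row [-0.001 -0.    -0.   ]
[0.0001 0.     0.031 ]
[ 0.0001 -0.      0.031 ]
[ 0.0001 -0.      0.031 ]
[ 0.0001 -0.0001  0.031 ]
```

Request:
drive_tool(
  increments=[
    {"slide": [0,0,0.045],"rot": [0,0,0]},
    {"slide": [0,0,0.04],"rot": [0,0,0]},
    {"slide": [0,0,0.025],"rot": [0,0,0]},
    {"slide": [0,0,0.0125],"rot": [0,0,0]},
    {"slide": [0,0,0],"rot": [0,0,0]},
  ],
)

```text
t: 17.6
tool_pos: [0.467, -0.0895, 0.0848]
tool_rot: [-3.137, -0.001, 1.52]
force: [-0.2, 0.1, -0.7]
gripper_width: 0.354
```

Request:
drive_tool(
  increments=[
    {"slide": [0,0,0],"rot": [0,0,0]},
    {"slide": [0,0,0],"rot": [0,0,0]},
    {"slide": [0,0,0],"rot": [0,0,0]},
    {"slide": [0,0,0],"rot": [0,0,0]},
  ],
  claw=0,
  newtons=40,
)

```text
t: 18.0
tool_pos: [0.4657, -0.09, 0.0876]
tool_rot: [-3.134, -0.0, 1.522]
force: [-11.8, 0.4, 5.9]
gripper_width: 0.096
```

Request:
drive_tool(
  increments=[
    {"slide": [0,0,-0.004],"rot": [0,0,0]},
    {"slide": [0,0,-0.004],"rot": [0,0,0]},
    {"slide": [0,0,-0.004],"rot": [0,0,0]},
    {"slide": [0,0,0],"rot": [0,0,0]},
  ],
)

```text
t: 18.4
tool_pos: [0.4681, -0.0902, 0.0973]
tool_rot: [-3.141, 0.0, 1.522]
force: [-5.4, 0.9, -0.2]
gripper_width: 0.095
```

It now lifts freely past 10 mm with little force. I'll swing it up along the arc about the hinge, to about 60° with the tool kept upright.

Request:
drive_tool(
  increments=[
    {"slide": [0,0.0061,-0.0163],"rot": [0,0,0]},
    {"slide": [0,0.0094,-0.0176],"rot": [0,0,0]},
    {"slide": [0,0.0118,-0.0161],"rot": [0,0,0]},
    {"slide": [0,0,0],"rot": [0,0,0]},
  ],
)

```text
t: 18.8
tool_pos: [0.4913, -0.0913, 0.141]
tool_rot: [3.142, -0.0, 1.522]
force: [-12.5, 1.0, 7.1]
gripper_width: 0.096
```

Request:
drive_tool(
  increments=[
    {"slide": [0,0.0125,-0.016],"rot": [0,0,0]},
    {"slide": [0,0.0158,-0.0125],"rot": [0,0,0]},
    {"slide": [0,0.0174,-0.0105],"rot": [0,0,0]},
    {"slide": [0,0.0185,-0.0075],"rot": [0,0,0]},
    {"slide": [0,0,0],"rot": [0,0,0]},
  ],
)

```text
t: 19.3
tool_pos: [0.5449, -0.094, 0.1783]
tool_rot: [3.135, 0.0, 1.522]
force: [-4.4, 1.6, 9.4]
gripper_width: 0.096
```

Run:
```python
from h import *
s=observe();print({k:np.round(s[k],3) for k in ('t','tool_pos','tool_rot','force','gripper_width')})
for c in("scene","wrist","top"):
    p=camera(c); print(c); find(["cover_handle","cover_hinge","tab_grip","knob_grip","carton","tape","spare_vial"],p,1)
    if c=="scene":
        im=np.array(p["pixels"])[120:250,250:410]; cv2.imwrite("pics/s7.png",cv2.cvtColor(cv2.resize(im,None,fx=4,fy=4,interpolation=cv2.INTER_CUBIC),cv2.COLOR_RGB2BGR))
    if c=="wrist": save(p,"w7.png")
```

```text
{'t': np.float64(19.3), 'tool_pos': array([ 0.545, -0.094,  0.178]), 'tool_rot': array([3.135, 0.   , 1.522]), 'force': array([-4.388,  1.632,  9.428]), 'gripper_width': np.float64(0.096)}
scene
cover_handle 0.58 [ 0.5456 -0.0903  0.1998]
cover_hinge 0.95 [ 0.5739 -0.0909  0.0854]
tab_grip 0.71 [ 0.5763 -0.0899  0.0859]
knob_grip 0.8 [ 0.6109 -0.0973  0.1196]
carton 0.8 [0.5938 0.3826 0.0019]
tape 0.38 [ 0.6315 -0.2997 -0.0045]
spare_vial 0.68 [ 0.4711  0.2933 -0.0016]
wrist
cover_handle 0.56 [ 0.5452 -0.0941  0.2007]
tab_grip 0.96 [ 0.5171 -0.0122  0.1165]
top
cover_handle 0.56 [ 0.5424 -0.0963  0.197 ]
tab_grip 0.61 [ 0.5124 -0.0118  0.1167]
carton 0.91 [0.589  0.3769 0.0006]
tape 0.61 [ 0.635  -0.3023 -0.0054]
spare_vial 0.66 [0.4683 0.2898 0.0018]
```

View pics/s7.png

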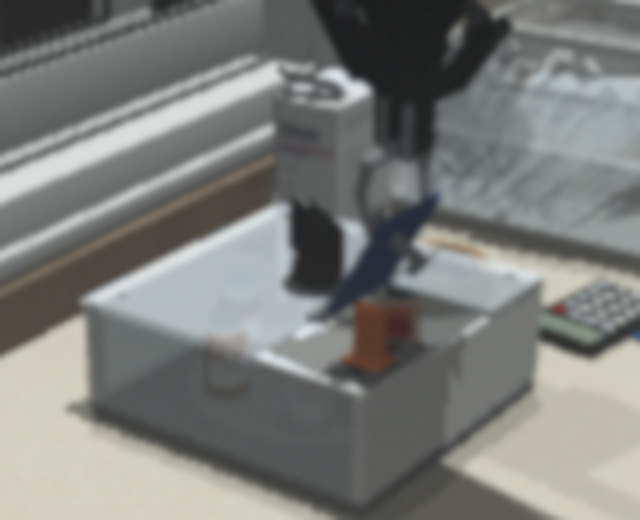

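View pics/w7.png

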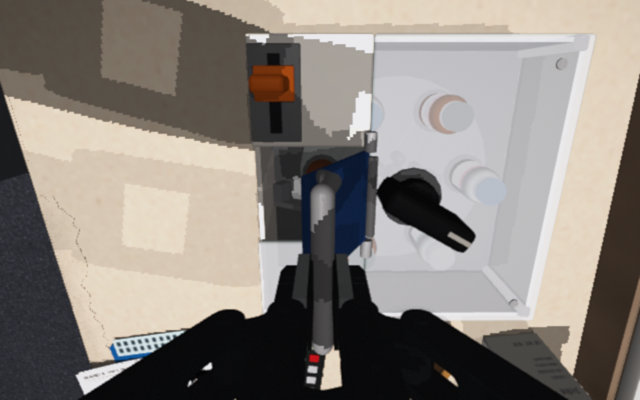

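The cover stands open at about 60°: the handle is 33 mm in front of the hinge and 110 mm above it. In the scene crop the red cap shows at (400,330) under the open cover, and the wrist view shows the handle between the fingers at (322,260). The bystanders haven't moved. I'll check that it holds still, then hand in.

Request:
drive_tool(
  increments=[
    {"slide": [0,0,0],"rot": [0,0,0]},
    {"slide": [0,0,0],"rot": [0,0,0]},
    {"slide": [0,0,0],"rot": [0,0,0]},
    {"slide": [0,0,0],"rot": [0,0,0]},
    {"slide": [0,0,0],"rot": [0,0,0]},
  ],
)

```text
t: 21.0
tool_pos: [0.5433, -0.0939, 0.1778]
tool_rot: [3.136, 0.0, 1.522]
force: [-3.2, 2.1, 9.1]
gripper_width: 0.092
```

```bash
python3 -c "
from h import *
s=observe();print(s['tool_pos'],s['force'],s['gripper_width'],s['t'])
print(finish_job())"
```

```text
[ 0.54332077 -0.09393576  0.17781794] [-3.19982276  2.13895982  9.11694815] 0.09236532727661463 21.0
the job is handed in; nothing more can be done
None
```

The job is done and handed in at 21 s with the gripper still holding the cover open at about 60°; `finish_job()` gave no verdict.

- **Knob:** I turned it one click clockwise, from a yaw of about 0.46 to -0.60 rad. The red cap shows under the open cover in the scene picture.
- **Tug:** I tugged the handle before touching the tab. It stopped hard after about 5 mm with 29 N, so the cover was caught.
- **Tab:** I slid the tab about 17.5 mm away from the cover. The network then placed it about 17 mm from where it had been.
- **Cover:** After that it lifted freely. At hand-in the gripper still held the handle at an opening of 0.09, with about 10 N on the wrist.
- **Bystanders:** The carton, tape and spare vial were found within about 6 mm of their first positions, which is close to the network's error.

**What disagreed:**
- **Reported TCP:** The fingertips sit about 38 mm farther back than the text says. The first close on the knob therefore shut on nothing, just above it. The pictures showed the offset, and I used it for every later grasp.
- **Knob fit:** My automatic check of the knob's angle after the turn gave a wrong value (-0.15 rad, poor fit). I went by the picture and the tool angle instead.
- **Tab detection:** In the last scene view the network mistook another part for the tab. The wrist and top views agreed on its position.

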